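# Lock the shaving-soap jar

### The job

One of the two clear soap jars on the bamboo tray has been left unlocked: its white cap stands up on its spring. Take that cap by its wooden bar, press it down, turn it clockwise (seen from above) as far as it goes so that it locks, and let go. Leave the other jar, which is already locked, standing where it is.

Things in the scene. Friction and masses are not known exactly. Their poses are not given: they have to be found in the camera images.
- cap_grip (a point): Middle of the wooden bar on the unlocked cap; turns with the cap. Bar: 56 mm along x, 14 mm wide along y, 26 mm tall along z (up); its foot, 13 mm below this point, stands on the flat white cap disc, 70 mm across. Clear jar, 94 mm across, 80 mm tall, fixed to the tray. The disc's top is 26 mm above the jar's aluminium collar; bar and side pins point at two notches in the collar.
- cap_press (a joint): How far the cap is pressed straight down, m: 0 up (start), 0.022 at the firm bottom stop. Spring pushes up, 3 N at the top to 7.5 N at the bottom. Beyond 0.014 the pins are below the collar and the cap can turn; before that the notches stop it. Let go unturned it springs up; let go turned, the pins catch under the collar and it rests near 0.014.
- cap_turn (a joint): Turn of the cap about its vertical axis, rad, growing clockwise seen from above: near 0 (play of 0.15 either way) while the pins are in the notches, 1.1 at the firm stop when fully turned and locked. Light friction, 0.03 N m and a little from the pins; no spring.
- other_jar: The other soap jar, loose on the tray, about 0.4 kg, of the same kind but already locked: its disc's top is only 12 mm above its collar, its bar points away from the notches. 94 mm across, 118 mm tall with the bar. Origin at the centre of the foot, z up. To be left alone.

How it is judged:
By the outcome, as a careful person would: the job done as asked, in the order asked, and still so for the second after the job is handed in, with the robot touching nothing.
It also fails if it takes over 35 s, if anything falls off the work surface, if the arm or the gripper's body presses on something with over 40 N, if the wrist force passes 120 N, or if a joint passes its speed limit or range.

### The arm

A 6-joint arm with a two-finger parallel gripper is mounted at the origin on the work surface. World frame = base frame: x ahead of the robot, y to its left, z up, the work surface at z = 0. Lengths are in m, angles in rad, forces in N, time in s.
With the tool pointing down it reaches from about 0.35 to 0.85 m from the base axis. Payload 8.1 kg.
Tool frame: the origin (TCP) lies on the mounting face of the last link; the fingertips stand 186 mm ahead of it and the grasp point (between the pads) lies 167 mm ahead of it; z points along the fingers, y is the line along which they close (so a half turn about z gives the same grasp; the last joint's range is limited). The gripper opens to 93 mm and grips with 3 to 60 N. Pads are 15 mm wide; open, the fingers measure 128 mm over their backs; the gripper's body (75 mm by 188 mm) begins 65 mm behind the grasp point.
Start: joints at [1.037, 0.13, 1.488, -0, 1.523, -0.085], TCP at [0.26, 0.541, 0.405] pointing down, gripper open.
Joint ranges: [-2.96, 2.96], [-0.89, 2.26], [0.02, 2.5], [-1.34, 4.48], [0, 2.73], [-2.66, 2.66]. Speed limits (rad/s): [2.39, 2.39, 2.79, 3.14, 3.14, 3.14].

### API

Orientations are given as a rotation vector (axis times angle).
In Python, from plant import read_state, read_camera, camera_params, close_job gives the robot as it stands. The module is installed in compiled form; this text tells all that it offers.
- The arm moves only by the tool servo_tool, never from a script. Its argument "increments" is a list of rows, each an object with "slide": the shift along the tool's x, y, z in mm, a list of three; "dr": the turn, a rotation vector about the tool's x, y, z in rad, a list of three; "jaw": the closure, from 0 (fully open) to 1 (shut). In form: [{"slide": [x, y, z], "dr": [ax, ay, az], "jaw": jaw}, ...]. A call has 1 to 20 rows; each row is the pose to reach, as a shift and turn from the pose commanded when the call began, along the tool's axes at that moment; what a row does not reach only later rows make up. A row lasts 1/10 s, in which the tool goes at most 50 mm and 8.59 degrees, less where a joint would pass 70% of its speed; a pose out of reach is approached as far as the arm can. A call with a gripper value outside its range is refused whole. The fingers move at their own pace and stop on an object; "force" is the grip in N (left out, the last holds). Time passes only in rows, so rows that repeat a pose let the fingers close. It gives the time, the measured TCP pose, the force, the opening and the grip force at its end, in the units of the state.
- read_state(): the state, without advancing time (a new reading comes with each control period).
- read_camera(name): name is "scene" or "side" or "wrist"; returns (picture, depth): 400x640x3 uint8, red, green, blue; 400x640 float32, m along the optical axis (not along the pixel's ray), 0 where there is no reading.
- camera_params(name): a dict with "fx", "fy", "cx", "cy" (pixels), "k1" (the pictures are not rectified: a ray, as slopes to the right and down, at radius r is drawn at 1 + k1 r^2 times it, then the intrinsics apply), "rvec" (rotation vector, rad) and "tvec" (3), from world to camera coordinates, as OpenCV has them. Camera axes: x right, y down, z forward; pixel columns grow to the right and rows downward; lengths in m; the calibration is good to about 2 mm. A picture is of the moment at which its call begins: read the wrist's pose just before it. camera_params takes no time and is no camera call; for the wrist camera it gives the pose at the moment of the call.
- close_job(): hands the job in; it is judged then, once.
The state is a dict: "t": time; "q": joint angles; "dq": joint speeds; "joint_torque": joint torques, N m; "tool_pos": TCP position; "orientation": TCP orientation; "force": force on the tool from outside, world axes, zero at the start; "wrist_torque": the same for the moment, N m; "opening": finger opening in m; "gripper_force": force on a finger pad.
Only numpy, scipy, OpenCV 4.12 (cv2) and the standard library are available. Lean on these libraries where they do the work, as an engineer would, in place of code of your own. Each camera call takes 0.05 s, during which the arm holds its last target. There are 200 camera calls.

## Working session

There is one attempt and no reset: what is moved stays moved. The work goes in short steps, Python scripts to look and compute and a tool call to move; the robot and the scene stay as the last step left them, time stands still between calls to the robot, and variables do not carry over. Pictures are saved under pics/ and viewed, at most 10 in all, crops included, and the job is handed in when it is done.

Besides the shell and the picture viewer there is one more tool, called after ">>>" by a JSON object that holds its "api" and its "payload". servo_tool: Moves the arm, as the interface text tells. Its arguments: {"type":"object","properties":{"increments":{"type":"array"},"force":{"type":"number"}},"required":["increments"]}

```bash
mkdir -p pics; cat > h.py <<'E'
import numpy as np, cv2
from plant import *
def save(n,f):
    p=camera_params(n); im,d=read_camera(n); cv2.imwrite(f'pics/{f}.png',im[:,:,::-1]); np.savez(f'pics/{f}.npz',im=im,d=d,**{k:np.array(v) for k,v in p.items()})
def ray(f,u,v):
    p=np.load(f'pics/{f}.npz'); x=(u-p['cx'])/p['fx']; y=(v-p['cy'])/p['fy']
    a,b=x,y
    for _ in range(20):
        s=1+p['k1']*(a*a+b*b); a,b=x/s,y/s
    R=cv2.Rodrigues(p['rvec'])[0]; t=p['tvec'].ravel()
    return -R.T@t, R.T@np.array([a,b,1.])   # scaled so that factor=depth
def pt(f,u,v):
    d=np.load(f'pics/{f}.npz')['d'][int(round(v)),int(round(u))]; c,r=ray(f,u,v); return c+d*r,d
def tri(o1,o2):
    (c1,r1),(c2,r2)=o1,o2
    A=np.stack([r1,-r2],1); s=np.linalg.lstsq(A,c2-c1,rcond=None)[0]
    a,b=c1+s[0]*r1,c2+s[1]*r2; return (a+b)/2,np.linalg.norm(a-b)
def atz(f,u,v,z):
    c,r=ray(f,u,v); return c+(z-c[2])/r[2]*r
E
python3 - <<'E'
from h import *
print(read_state())
for n in('scene','side'): save(n,n+'0')
a=cv2.imread('pics/scene0.png');b=cv2.imread('pics/side0.png')
cv2.imwrite('pics/both.png',cv2.resize(np.vstack([a,b]),(480,600)) if 0 else np.vstack([cv2.resize(a,(480,300)),cv2.resize(b,(480,300))]))
E
```

```text
{'t': 0.0, 'q': array([ 1.03660959e+00,  1.31188598e-01,  1.48926849e+00,  3.35708871e-05,
        1.52299073e+00, -8.53936746e-02]), 'dq': array([ 0.00098468,  0.00042718,  0.00022004, -0.00058961,  0.00045185,
        0.00011134]), 'joint_torque': array([ 8.04909741e-04, -5.59826267e+01, -4.91782129e+01,  7.71603291e-02,
        3.47996922e-02, -2.06187765e-04]), 'tool_pos': array([0.26018412, 0.54040498, 0.40367667]), 'orientation': array([-6.98930388e-01, -3.06224416e+00,  2.75878595e-03]), 'force': array([-0.18566666, -0.14514216,  0.96925223]), 'wrist_torque': array([ 0.00912539,  0.01685469, -0.01094517]), 'gripper_force': 0.0, 'opening': 0.09279569249631253}
```

View pics/scene0.png

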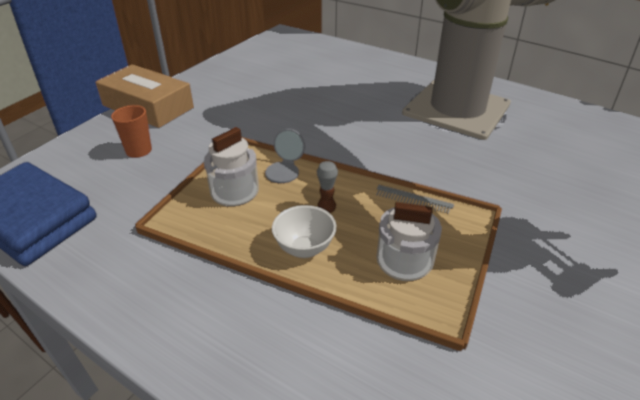

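View pics/side0.png

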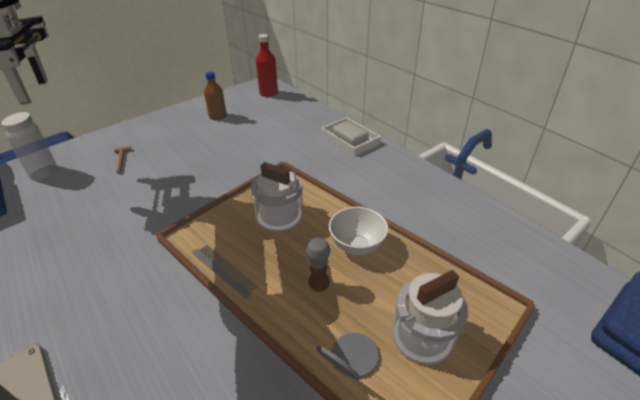

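The scene view shows jars at about (231,165) and (408,235). The side view shows them at (430,310) and (278,195). I'll enlarge both to see which cap stands up.

```bash
python3 - <<'E'
from h import *
a=cv2.imread('pics/scene0.png');b=cv2.imread('pics/side0.png')
c=lambda i,x,y:cv2.resize(i[y:y+75,x:x+100],(400,300),interpolation=cv2.INTER_CUBIC)
cv2.imwrite('pics/crop.png',np.vstack([np.hstack([c(a,185,120),c(a,360,190)]),np.hstack([c(b,385,260),c(b,230,150)])]))
for n,u,v in[('scene0',228,139),('scene0',412,212),('side0',437,287),('side0',275,172)]: print(n,pt(n,u,v))
E
```

```text
scene0 (array([ 0.57300827, -0.23606829,  0.13101646]), np.float32(0.8243048))
scene0 (array([0.56306044, 0.11300011, 0.11855793]), np.float32(0.6986594))
side0 (array([ 0.56026804, -0.2464965 ,  0.14161973]), np.float32(0.47810805))
side0 (array([0.55323449, 0.10333204, 0.12371559]), np.float32(0.69492865))
```

View pics/crop.png

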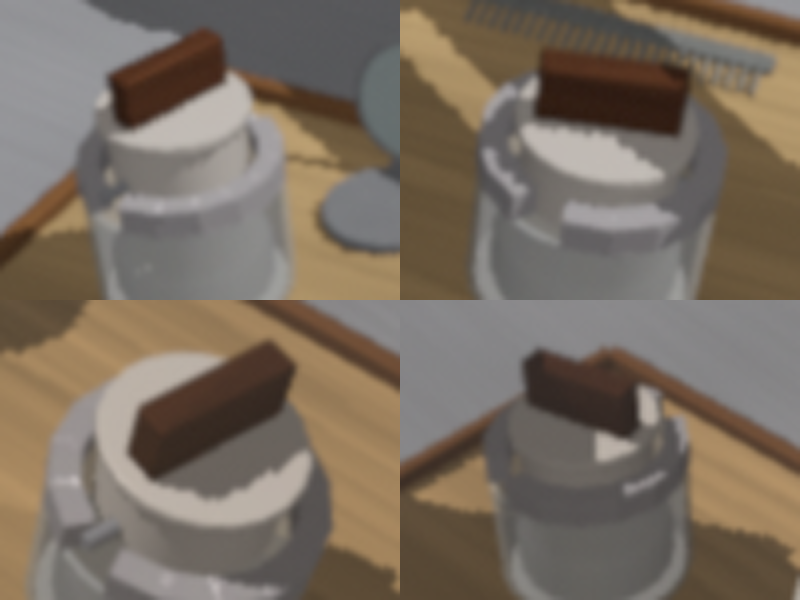

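The jar in the left column of crops (scene (228,139), side (437,287)) is unlocked, since its disc stands high above the collar. The other jar's disc is low. I'll triangulate the ends of the unlocked bar's top and plan the approach.

```bash
python3 - <<'E'
from h import *
S=lambda x,y:ray('scene0',185+x/4,120+y/4); D=lambda x,y:ray('side0',385+x/4,260+y/4)
# top face centre, and end-midpoints: scene-left end = side-right end?
sl,sr=(118,83),(218,36); dl,dr=(150,423),(283,353-0)
dl=(150,423-300);dr=(283,354-300)
for a,b in((sl,dl),(sr,dr),(sl,dr),(sr,dl)): print(a,b,tri(S(*a),D(*b)))
s=read_state();R=cv2.Rodrigues(s['orientation'])[0];print(R.round(3))
for x,y,z in((0.567,-0.243,0.42),): print(R.T@(np.array([x,y,z])-s['tool_pos'])*1000)
p=camera_params('wrist');Rw=cv2.Rodrigues(np.array(p['rvec']))[0];c=-Rw.T@np.array(p['tvec']).ravel();print('cam in tool',R.T@(c-s['tool_pos']),'axis',R.T@Rw.T@[0,0,1])
E
```

```text
(118, 83) (150, 123) (array([ 0.57125469, -0.24431955,  0.12214158]), np.float64(0.039564064375312125))
(218, 36) (283, 54) (array([ 0.56981831, -0.23734167,  0.15288031]), np.float64(0.042871137288820436))
(118, 83) (283, 54) (array([ 0.59784748, -0.2459459 ,  0.13771986]), np.float64(0.002956452758754859))
(218, 36) (150, 123) (array([ 0.54417628, -0.23561427,  0.13689515]), np.float64(0.0034302386042074657))
[[-0.901  0.434 -0.001]
 [ 0.434  0.901 -0.001]
 [ 0.    -0.002 -1.   ]]
[-616.31872644 -572.73730625  -15.34191596]
cam in tool [ 0.08137508 -0.00016888  0.01990478] axis [-0.2934283  -0.0015336   0.95597985]
```

>>> {"api": "servo_tool", "payload": {"increments": [{"slide": [-10,-9,0],"dr": [0,0,0],"jaw": 0},{"slide": [-30,-28,0],"dr": [0,0,-0.01],"jaw": 0},{"slide": [-60,-55,0],"dr": [0,0,-0.03],"jaw": 0},{"slide": [-95,-87,0],"dr": [0,0,-0.04],"jaw": 0},{"slide": [-130,-120,0],"dr": [0,0,-0.06],"jaw": 0},{"slide": [-165,-152,0],"dr": [0,0,-0.07],"jaw": 0},{"slide": [-200,-184,0],"dr": [0,0,-0.09],"jaw": 0},{"slide": [-235,-216,0],"dr": [0,0,-0.1],"jaw": 0},{"slide": [-270,-248,0],"dr": [0,0,-0.12],"jaw": 0},{"slide": [-305,-280,0],"dr": [0,0,-0.13],"jaw": 0},{"slide": [-340,-313,0],"dr": [0,0,-0.15],"jaw": 0},{"slide": [-375,-345,0],"dr": [0,0,-0.16],"jaw": 0},{"slide": [-410,-377,0],"dr": [0,0,-0.18],"jaw": 0},{"slide": [-445,-409,0],"dr": [0,0,-0.2],"jaw": 0},{"slide": [-480,-441,0],"dr": [0,0,-0.21],"jaw": 0},{"slide": [-515,-473,0],"dr": [0,0,-0.22],"jaw": 0},{"slide": [-550,-506,0],"dr": [0,0,-0.24],"jaw": 0},{"slide": [-585,-538,0],"dr": [0,0,-0.25],"jaw": 0},{"slide": [-608,-559,0],"dr": [0,0,-0.26],"jaw": 0},{"slide": [-619,-569,0],"dr": [0,0,-0.26],"jaw": 0}]}}

```text
t: 2.1
tool_pos: [0.5706, -0.2441, 0.404]
orientation: [-0.3, -3.126, 0.001]
force: [0.7, 0.8, -0.7]
opening: 0.0929
gripper_force: 0.0
```

>>> {"api": "servo_tool", "payload": {"increments": [{"slide": [0,0,0],"dr": [0,0,0],"jaw": 0},{"slide": [0,0,0],"dr": [0,0,0],"jaw": 0},{"slide": [0,0,0],"dr": [0,0,0],"jaw": 0}]}}

```text
t: 2.4
tool_pos: [0.5707, -0.2398, 0.4047]
orientation: [-0.295, -3.127, -0.001]
force: [-0.1, 0.4, 0.9]
opening: 0.0931
gripper_force: 0.0
```

```bash
python3 - <<'E'
from h import *
save('wrist','w0'); s=read_state();print(s['t'],s['q'],s['tool_pos'],s['orientation'],s['force'])
i=cv2.imread('pics/w0.png'); cv2.imwrite('pics/w0c.png',i)
E
```

```text
2.45 [-4.80369457e-01  1.81577863e-01  1.43132139e+00  1.67118530e-04
  1.52873445e+00 -1.86335343e+00] [ 0.5708112  -0.23966847  0.40493671] [2.94590212e-01 3.12772512e+00 2.67233339e-04] [ 0.22974117 -0.2675646  -0.20463884]
```

View pics/w0c.png

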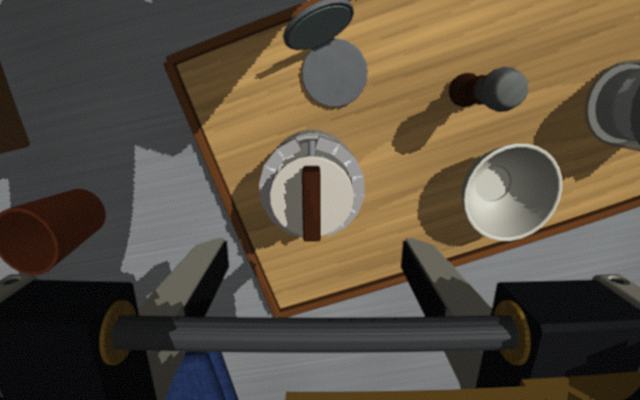

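The bar spans cols 303–320 and rows 167–241, the mirror's top is near (320,25), and nothing sits between the fingers and the bar.

```bash
python3 - <<'E'
from h import *
f='w0';d=np.load('pics/w0.npz')['d']
P=np.array([pt(f,u,v)[0] for v in range(155,255) for u in range(280,350)])
T=P[P[:,2]>0.128];print(len(T),'z',np.median(T[:,2]),T[:,2].max())
T=T[T[:,2]>np.median(T[:,2])-0.003]
r=cv2.minAreaRect((T[:,:2]*1000).astype(np.float32));print(r)
D=P[(P[:,2]>.1)&(P[:,2]<.122)];print('disc z',np.median(D[:,2]),'centre',cv2.minEnclosingCircle((D[:,:2]*1000).astype(np.float32)))
print('mirror top',max((pt(f,u,v)[0] for v in range(0,50,4) for u in range(285,355,4)),key=lambda p:p[2]))
# edge midlines at top z
for v in(170,205,238):
  print([atz(f,u,v,.137).round(4) for u in(303,320)])
s=read_state();R=cv2.Rodrigues(s['orientation'])[0]
c=np.array([r[0][0]/1000,r[0][1]/1000,0]);print('target in tool mm',R.T@(c-s['tool_pos'])*1000,'tool yaw x',np.degrees(np.arctan2(R[1,0],R[0,0])))
E
```

```text
1379 z 0.1401020790522248 0.3848725965610906
((544.2733764648438, -238.29833984375), (13.73369026184082, 110.34993743896484), 79.47020721435547)
disc z 0.1141974313082752 centre ((571.1705932617188, -243.23974609375), 34.97651672363281)
mirror top [ 0.49064823 -0.2248758   0.3848726 ]
[array([ 0.5421, -0.2437,  0.137 ]), array([ 0.5445, -0.2313,  0.137 ])]
[array([ 0.5688, -0.249 ,  0.137 ]), array([ 0.5712, -0.2363,  0.137 ])]
[array([ 0.5955, -0.2544,  0.137 ]), array([ 0.598 , -0.2413,  0.137 ])]
target in tool mm [ 26.33053593  -3.67855971 404.93584786] tool yaw x 169.23874194490998
```

>>> {"api": "servo_tool", "payload": {"increments": [{"slide": [0,-2,10],"dr": [0,0,0],"jaw": 0},{"slide": [0,-3,30],"dr": [0,0,0],"jaw": 0.2},{"slide": [0,-3,55],"dr": [0,0,0],"jaw": 0.3},{"slide": [0,-3,78],"dr": [0,0,0],"jaw": 0.4},{"slide": [0,-3,92],"dr": [0,0,0],"jaw": 0.5},{"slide": [0,-3,99],"dr": [0,0,0],"jaw": 0.5},{"slide": [0,-3,102],"dr": [0,0,0],"jaw": 0.5},{"slide": [0,-3,102],"dr": [0,0,0],"jaw": 0.5},{"slide": [0,-3,102],"dr": [0,0,0],"jaw": 0.5}], "force": 30}}

```text
t: 3.35
tool_pos: [0.571, -0.2437, 0.304]
orientation: [0.296, 3.126, -0.001]
force: [0.8, -0.1, -0.3]
opening: 0.0464
gripper_force: 0.0
```

```bash
python3 - <<'E'
from h import *
save('wrist','w1'); save('side','s1'); s=read_state();print(s['t'],s['tool_pos'],s['force'],s['opening'])
a=cv2.imread('pics/w1.png'); b=cv2.imread('pics/s1.png')[180:380,320:580]
cv2.imwrite('pics/v1.png',np.hstack([cv2.resize(a,(400,250)),cv2.resize(b,(325,250))]))
E
```

```text
3.45 [ 0.57095889 -0.24378748  0.30401739] [ 0.04294591 -0.05714039 -0.40142013] 0.04656184246227631
```

View pics/v1.png

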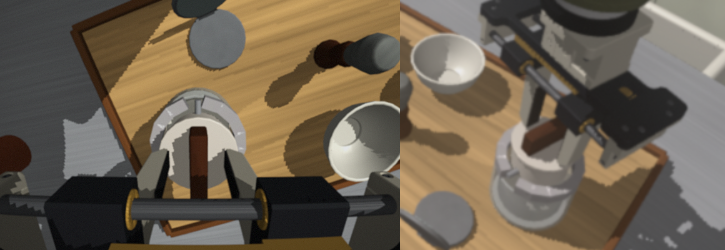

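The bar sits centred between the fingers (wrist half, about (198,160)), with the tips just above the disc. Next I'll close.

>>> {"api": "servo_tool", "payload": {"increments": [{"slide": [0,0,0],"dr": [0,0,0],"jaw": 0.8},{"slide": [0,0,0],"dr": [0,0,0],"jaw": 1},{"slide": [0,0,0],"dr": [0,0,0],"jaw": 1},{"slide": [0,0,0],"dr": [0,0,0],"jaw": 1},{"slide": [0,0,0],"dr": [0,0,0],"jaw": 1},{"slide": [0,0,0],"dr": [0,0,0],"jaw": 1}], "force": 40}}

```text
t: 4.05
tool_pos: [0.5707, -0.2431, 0.3028]
orientation: [0.296, 3.128, 0.002]
force: [0.4, 4.7, 1.3]
opening: 0.014
gripper_force: 40.0
```

>>> {"api": "servo_tool", "payload": {"increments": [{"slide": [0,0,3],"dr": [0,0,0],"jaw": 1},{"slide": [0,0,6],"dr": [0,0,0],"jaw": 1},{"slide": [0,0,9],"dr": [0,0,0],"jaw": 1},{"slide": [0,0,12],"dr": [0,0,0],"jaw": 1},{"slide": [0,0,15],"dr": [0,0,0],"jaw": 1},{"slide": [0,0,17],"dr": [0,0,0],"jaw": 1},{"slide": [0,0,19],"dr": [0,0,0],"jaw": 1},{"slide": [0,0,19],"dr": [0,0,0],"jaw": 1},{"slide": [0,0,19],"dr": [0,0,0],"jaw": 1}]}}

```text
t: 4.95
tool_pos: [0.5708, -0.2431, 0.2842]
orientation: [0.295, 3.127, 0.001]
force: [-1.7, 4.7, 4.9]
opening: 0.0139
gripper_force: 40.0
```

Pressed about 18.6 mm. Now I'll turn clockwise, which is positive about the downward tool z axis.

>>> {"api": "servo_tool", "payload": {"increments": [{"slide": [0,0,0],"dr": [0,0,0.03],"jaw": 1},{"slide": [0,0,0],"dr": [0,0,0.09],"jaw": 1},{"slide": [0,0,0],"dr": [0,0,0.17],"jaw": 1},{"slide": [0,0,0],"dr": [0,0,0.25],"jaw": 1},{"slide": [0,0,0],"dr": [0,0,0.33],"jaw": 1},{"slide": [0,0,0],"dr": [0,0,0.41],"jaw": 1},{"slide": [0,0,0],"dr": [0,0,0.49],"jaw": 1},{"slide": [0,0,0],"dr": [0,0,0.57],"jaw": 1},{"slide": [0,0,0],"dr": [0,0,0.65],"jaw": 1},{"slide": [0,0,0],"dr": [0,0,0.73],"jaw": 1},{"slide": [0,0,0],"dr": [0,0,0.81],"jaw": 1},{"slide": [0,0,0],"dr": [0,0,0.88],"jaw": 1},{"slide": [0,0,0],"dr": [0,0,0.94],"jaw": 1},{"slide": [0,0,0],"dr": [0,0,0.98],"jaw": 1},{"slide": [0,0,0],"dr": [0,0,1.0],"jaw": 1},{"slide": [0,0,0],"dr": [0,0,1.0],"jaw": 1}]}}

```text
t: 6.55
tool_pos: [0.5708, -0.243, 0.2843]
orientation: [-1.76, -2.602, -0.001]
force: [0.1, 5.8, 5.8]
opening: 0.0141
gripper_force: 40.0
```

```bash
python3 - <<'E'
from h import *
s=read_state();R=cv2.Rodrigues(s['orientation'])[0];print(s['t'],s['tool_pos'],s['force'],s['wrist_torque'],s['opening'],'yaw',np.arctan2(R[1,0],R[0,0]), 'start',np.radians(169.24))
E
```

```text
6.55 [ 0.57080235 -0.24304109  0.28431111] [0.12293166 5.79674844 5.81779505] [ 1.10332057  0.33560126 -0.04986014] 0.01406534453538061 yaw 1.9524678155514061 start 2.9537952260752034
```

Turned 1.00 rad with little torque. I'll continue gently to the stop.

>>> {"api": "servo_tool", "payload": {"increments": [{"slide": [0,0,0],"dr": [0,0,0.03],"jaw": 1},{"slide": [0,0,0],"dr": [0,0,0.06],"jaw": 1},{"slide": [0,0,0],"dr": [0,0,0.09],"jaw": 1},{"slide": [0,0,0],"dr": [0,0,0.12],"jaw": 1},{"slide": [0,0,0],"dr": [0,0,0.14],"jaw": 1},{"slide": [0,0,0],"dr": [0,0,0.14],"jaw": 1},{"slide": [0,0,0],"dr": [0,0,0.14],"jaw": 1}]}}

```text
t: 7.25
tool_pos: [0.5709, -0.2433, 0.2845]
orientation: [1.935, 2.474, 0.001]
force: [-1.0, 3.7, 5.1]
opening: 0.0148
gripper_force: 42.1
```

```bash
python3 - <<'E'
from h import *
s=read_state();R=cv2.Rodrigues(s['orientation'])[0];print(s['t'],s['tool_pos'],s['force'],s['wrist_torque'],s['opening'],'yaw',np.arctan2(R[1,0],R[0,0]), 'start',np.radians(169.24))
E
```

```text
7.25 [ 0.57094446 -0.2432874   0.28451793] [-0.98278413  3.68364132  5.14249509] [0.6740587  0.09422831 0.82066183] 0.014791573295125256 yaw 1.8141229763541906 start 2.9537952260752034
```

At the stop, with 0.82 N m on the wrist. I'll ease up to the catch and open.

>>> {"api": "servo_tool", "payload": {"increments": [{"slide": [0,0,-2],"dr": [0,0,0],"jaw": 1},{"slide": [0,0,-4],"dr": [0,0,0],"jaw": 1},{"slide": [0,0,-4],"dr": [0,0,0],"jaw": 1},{"slide": [0,0,-4],"dr": [0,0,0],"jaw": 0.5},{"slide": [0,0,-4],"dr": [0,0,0],"jaw": 0.5},{"slide": [0,0,-4],"dr": [0,0,0],"jaw": 0.5},{"slide": [0,0,-4],"dr": [0,0,0],"jaw": 0.5},{"slide": [0,0,-4],"dr": [0,0,0],"jaw": 0.5}]}}

```text
t: 8.05
tool_pos: [0.5704, -0.2437, 0.2875]
orientation: [-1.937, -2.473, 0.0]
force: [0.7, 0.4, 0.3]
opening: 0.0454
gripper_force: 0.0
```

>>> {"api": "servo_tool", "payload": {"increments": [{"slide": [0,0,-5],"dr": [0,0,0],"jaw": 0.5},{"slide": [0,0,-20],"dr": [0,0,0],"jaw": 0.5},{"slide": [0,0,-45],"dr": [0,0,0],"jaw": 0.5},{"slide": [0,0,-75],"dr": [0,0,0],"jaw": 0.5},{"slide": [0,0,-105],"dr": [0,0,0],"jaw": 0.5},{"slide": [0,0,-118],"dr": [0,0,0],"jaw": 0.5},{"slide": [0,0,-120],"dr": [0,0,0],"jaw": 0.5},{"slide": [0,0,-120],"dr": [0,0,0],"jaw": 0.5}]}}

```text
t: 8.85
tool_pos: [0.5705, -0.2435, 0.4074]
orientation: [-1.937, -2.473, 0.0]
force: [0.1, 0.0, -0.7]
opening: 0.0464
gripper_force: 0.0
```

```bash
python3 - <<'E'
from h import *
save('wrist','w2'); save('side','s2');s=read_state();print(s['t'],s['tool_pos'],s['force'])
a=cv2.imread('pics/w2.png'); b=cv2.imread('pics/s2.png')
cv2.imwrite('pics/v2.png',np.hstack([cv2.resize(x,(400,250)) for x in(a,b)]))
P=np.array([pt('w2',u,v)[0] for v in range(100,300,2) for u in range(220,420,2)])
P=P[np.hypot(P[:,0]-.571,P[:,1]+.243)<.034]
T=P[(P[:,2]>.118)&(P[:,2]<.15)];print('bar top z',np.median(T[:,2]))
print(cv2.minAreaRect((T[:,:2]*1000).astype(np.float32)), cv2.fitLine((T[:,:2]).astype(np.float32),cv2.DIST_L2,0,.01,.01).ravel())
print('disc z',np.median(P[P[:,2]<.118][:,2]))
E
```

```text
8.95 [ 0.57021756 -0.24341908  0.40569305] [-0.32822696 -0.25531767 -0.78840887]
bar top z 0.12632200772780913
((571.153076171875, -242.97216796875), (13.902215003967285, 55.32052230834961), 21.2376708984375) [ 0.36327383 -0.9316824   0.57071394 -0.2415955 ]
disc z 0.10039960389859892
```

View pics/v2.png

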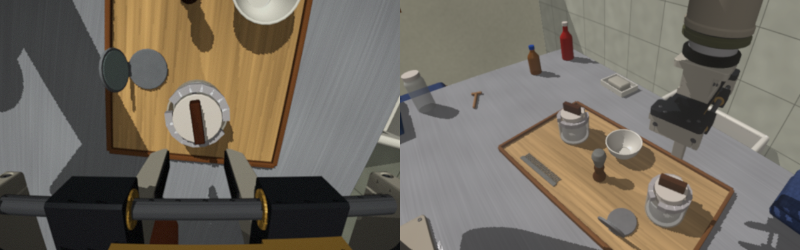

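The cap is down and locked (disc at z 0.100, bar top at 0.126). The bar lies at −68.8°, only about 1.01 rad from the start, so it lagged or sprang back on release. I'll regrip it aligned and take it gently to the stop.

>>> {"api": "servo_tool", "payload": {"increments": [{"slide": [0,0,15],"dr": [0,0,-0.06],"jaw": 0.5},{"slide": [0,0,45],"dr": [0,0,-0.12],"jaw": 0.5},{"slide": [0,0,80],"dr": [0,0,-0.12],"jaw": 0.5},{"slide": [0,0,105],"dr": [0,0,-0.12],"jaw": 0.5},{"slide": [0,0,115],"dr": [0,0,-0.12],"jaw": 0.5},{"slide": [0,0,117],"dr": [0,0,-0.12],"jaw": 0.5},{"slide": [0,0,117],"dr": [0,0,-0.12],"jaw": 0.5},{"slide": [0,0,117],"dr": [0,0,-0.12],"jaw": 1},{"slide": [0,0,117],"dr": [0,0,-0.12],"jaw": 1},{"slide": [0,0,117],"dr": [0,0,-0.12],"jaw": 1},{"slide": [0,0,117],"dr": [0,0,-0.12],"jaw": 1},{"slide": [0,0,117],"dr": [0,0,-0.12],"jaw": 1},{"slide": [0,0,120],"dr": [0,0,-0.12],"jaw": 1},{"slide": [0,0,121],"dr": [0,0,-0.12],"jaw": 1},{"slide": [0,0,121],"dr": [0,0,-0.12],"jaw": 1}]}}

```text
t: 10.45
tool_pos: [0.571, -0.2435, 0.2875]
orientation: [1.784, 2.584, 0.001]
force: [0.9, 1.6, 4.5]
opening: 0.0135
gripper_force: 40.0
```

>>> {"api": "servo_tool", "payload": {"increments": [{"slide": [0,0,0],"dr": [0,0,0.02],"jaw": 1},{"slide": [0,0,0],"dr": [0,0,0.04],"jaw": 1},{"slide": [0,0,0],"dr": [0,0,0.06],"jaw": 1},{"slide": [0,0,0],"dr": [0,0,0.06],"jaw": 1}]}}

```text
t: 10.85
tool_pos: [0.571, -0.2435, 0.2877]
orientation: [1.86, 2.53, 0.001]
force: [-0.5, 1.8, 5.5]
opening: 0.0141
gripper_force: 41.7
```

```bash
cat > st.py <<'E'
from h import *
s=read_state();R=cv2.Rodrigues(s['orientation'])[0];print(s['t'],s['tool_pos'],s['force'],s['wrist_torque'],s['opening'],'yaw',np.arctan2(R[1,0],R[0,0]))
E
python3 st.py
```

```text
10.85 [ 0.57102954 -0.24345123  0.28770231] [-0.52630148  1.81097593  5.54044976] [ 0.27329616 -0.01102458  0.84790009] 0.014097496972360986 yaw 1.8733721052321137
```

Torque reaches 0.85 N m within 0.06 rad of the aligned grip, so the bar was already at or very near its stop. I'll relieve most of the twist, ease up and release.

>>> {"api": "servo_tool", "payload": {"increments": [{"slide": [0,0,-2],"dr": [0,0,-0.01],"jaw": 1},{"slide": [0,0,-3],"dr": [0,0,-0.02],"jaw": 1},{"slide": [0,0,-3],"dr": [0,0,-0.03],"jaw": 1},{"slide": [0,0,-3],"dr": [0,0,-0.03],"jaw": 1}]}}

```text
t: 11.25
tool_pos: [0.571, -0.2435, 0.2906]
orientation: [1.821, 2.558, 0.001]
force: [0.9, 1.1, 5.1]
opening: 0.014
gripper_force: 40.5
```

```bash
python3 st.py
```

```text
11.25 [ 0.57095422 -0.2435391   0.29064463] [0.88387595 1.07391649 5.10374949] [0.22637394 0.00260729 0.55922957] 0.013962323089262572 yaw 1.9041000471545
```

Still 0.56 N m against the stop. I'll release now.

>>> {"api": "servo_tool", "payload": {"increments": [{"slide": [0,0,0],"dr": [0,0,-0.01],"jaw": 1},{"slide": [0,0,0],"dr": [0,0,-0.01],"jaw": 0.5},{"slide": [0,0,0],"dr": [0,0,-0.01],"jaw": 0.5},{"slide": [0,0,0],"dr": [0,0,-0.01],"jaw": 0.5},{"slide": [0,0,0],"dr": [0,0,-0.01],"jaw": 0.5},{"slide": [0,0,-15],"dr": [0,0,-0.01],"jaw": 0.5},{"slide": [0,0,-45],"dr": [0,0,-0.01],"jaw": 0.5},{"slide": [0,0,-80],"dr": [0,0,-0.01],"jaw": 0.5},{"slide": [0,0,-108],"dr": [0,0,-0.01],"jaw": 0.5},{"slide": [0,0,-117],"dr": [0,0,-0.01],"jaw": 0.5},{"slide": [0,0,-117],"dr": [0,0,-0.01],"jaw": 0.5},{"slide": [0,0,-117],"dr": [0,0,-0.01],"jaw": 0.5}]}}

```text
t: 12.45
tool_pos: [0.5703, -0.2435, 0.4054]
orientation: [-1.81, -2.566, 0.0]
force: [-0.7, 0.3, 0.4]
opening: 0.0467
gripper_force: 0.0
```

```bash
python3 st.py; python3 - <<'E'
from h import *
save('wrist','w3'); save('scene','c3')
for f in('w2','w3'):
  P=np.array([pt(f,u,v)[0] for v in range(80,320) for u in range(220,420)])
  P=P[np.hypot(P[:,0]-.571,P[:,1]+.243)<.034]
  T=P[(P[:,2]>.122)&(P[:,2]<.15)]
  r=cv2.minAreaRect((T[:,:2]*1000).astype(np.float32));print(f,np.median(T[:,2]),r,'disc',np.median(P[P[:,2]<.118][:,2]))
P=np.array([pt('w0',u,v)[0] for v in range(140,260) for u in range(270,360)])
P=P[np.hypot(P[:,0]-.571,P[:,1]+.243)<.034];T=P[(P[:,2]>.134)&(P[:,2]<.15)]
print('w0',cv2.minAreaRect((T[:,:2]*1000).astype(np.float32)))
a=np.load('pics/scene0.npz')['im'];b=np.load('pics/c3.npz')['im']
print('other jar change',np.abs(a[190:280,370:450].astype(int)-b[190:280,370:450]).mean())
E
```

```text
12.45 [ 0.57032946 -0.24345238  0.40541161] [-0.72922147  0.29397157  0.38585337] [-0.04252156  0.00968516  0.01884542] 0.046656256295520976 yaw 1.9127744942995477
w2 0.1263684738618588 ((571.1388549804688, -243.06826782226562), (14.051070213317871, 55.97959899902344), 21.36166000366211) disc 0.10044258584828175
w3 0.12632230770169478 ((571.0642700195312, -242.81298828125), (14.000150680541992, 55.153907775878906), 21.378149032592773) disc 0.10046826465756542
w0 ((571.040771484375, -243.2598876953125), (13.755058288574219, 55.900718688964844), 79.4196548461914)
other jar change 17.359953703703702
```

View pics/c3.png

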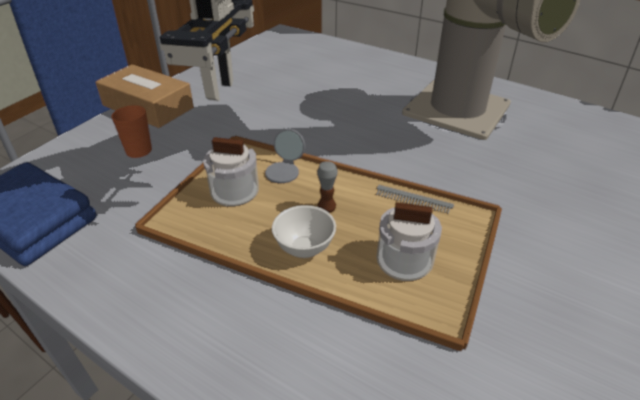

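The bar returned to the same angle (21.4°) after both firm turns, so it is at the stop. The cap is low, the other jar is still at (408,240), and the robot is clear of everything.

```bash
python3 -c "
from plant import close_job;print(close_job())"
```

```text
the job is handed in; nothing more can be done
None
```

The open soap jar's cap is pressed down, turned clockwise to its stop, locked and released; the other jar was not touched, and the job was handed in at about 12.6 s.

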